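# Dress a spring arbor: washer, spacer sleeve, bayonet retainer

## Task

Dress the upright arbor: slide the wide flat washer down onto its spring seat, then the narrower spacer sleeve down onto the washer, then set the slotted retainer over the arbor's cross bar, press it down against the spring and give it a quarter turn so that it stays locked under the bar when you let go. Feel your way on gently: the arbor bends if anything bears on the fixture with more than 25 N. Leave the other things on the bench where they are.

Things in the scene. Friction and masses are not known exactly. Their poses are not given: they have to be found in the camera images.
- arbor_base: Fixed fixture with an upright arbor. Origin: centre of the underside of its square base plate (84x84x14 mm), z up. A clamped cross slide on the plate (top at z=20 mm) carries the arbor, so the arbor's axis stands up to 4 mm off the plate's centre in the plate's x and y; the true offset is not measured: feel or see it. Bends if anything bears on it with more than 25 N
- arbor_nominal (a point): Point of the base plate's centre line at the height of the arbor's top, 69 mm over the bench; axes as the plate's. Not the arbor's true offset. Arbor from below: round shaft, diameter 20 mm, to 53 mm over the bench (2 mm chamfer); round neck, diameter 10, to 64 mm; cross bar 19 mm long along the plate's x axis, 7 mm wide, 64 to 69 mm, edges rounded. All lies within 20 mm diameter
- spring_seat (a joint): Round seat (36 mm diameter, top 36 mm over the bench when free) round the shaft. Value: m pressed down; 0 free, 0.008 rigid stop. Spring about 4.5 N at 0, plus 0.5 N per mm; the parts' weight does not move it. With washer, sleeve and retainer on it, it must go down over 4 mm before the retainer's plate is under the cross bar and can turn; locked, it rests at about 4 mm
- washer: Loose wide steel washer lying flat, outer diameter 46 mm, hole 22.4 mm, 8 mm thick, about 50 g, like the other parts on the bare bench (to the right, y<0) or on the green mat (to the left; 1 mm thick). Origin: centre of its underside, z up along the hole
- sleeve: Loose steel spacer sleeve standing on end, outer diameter 36 mm, hole 22.4 mm, 18 mm tall, about 50 g. Origin: centre of its underside, z up along the hole
- retainer: Loose steel retainer, about 60 g: plate 44 (x) by 40 (y) by 6 mm with a central through slot 22 mm long in x, 12 mm wide. Two ears, 26 mm long in x, rise parallel to the slot to z=24 mm; grip their outer faces, 34 mm apart in y (24 inside). Origin: centre of the underside, z up. Slot passes the cross bar when its x axis lies along the plate's x (either way); locked a quarter turn from there
- loupe: loose black eyepiece magnifier, 36 mm wide, 32 mm high; a bystander, leave it. Origin: centre of its underside
- oiler: loose small black oil cup with a red knobbed lid, 26 mm wide, 18 mm high; a bystander, leave it. Origin: centre of its underside
- driver: loose small screwdriver lying down, 104 mm long, 12 mm thick; a bystander, leave it
- tweezers: loose brass tweezers lying down, 121 mm long, 9 mm high; a bystander, leave it
- tin: loose small round tin with a green lid, 47 mm wide, 20 mm high; a bystander, leave it. Origin: centre of its underside
- bottle: loose amber dropper bottle standing, 35 mm wide, 74 mm high; a bystander, leave it. Origin: centre of its underside
Things that resemble listed ones, but are neither listed nor needed, are in the scene too. What is shaped like the sleeve but orange or pink is not meant.

How it is judged:
On the way, in this order (a step that is already met when the one before it is completed fails the run):
1. the washer lies down on the spring seat (horizontal distance between washer and arbor_base below 0.01 m and z of washer in the frame of arbor_base between 0.033 and 0.039 m and angle between washer's own z axis and vertical below 0.12 rad), for 0.2 s.
2. the sleeve stands on the washer on the arbor (all of step 1 and horizontal distance between sleeve and arbor_base below 0.01 m and z of sleeve in the frame of arbor_base between 0.041 and 0.047 m and angle between sleeve's own z axis and vertical below 0.12 rad), for 0.2 s.
At the end, for the whole second after the job is handed in: Undersides at rest over the bench: washer on the seat 32 mm, sleeve on it 40, retainer 58 (each +-3 mm), within 10 mm (retainer 14) of the plate centre, level within 0.12 rad; retainer turned a quarter (+-0.5 rad), holding the spring seat 2.5 to 6 mm down (value of joint spring_seat between 0.0025 and 0.006 m and horizontal distance between each of washer, sleeve and arbor_base below 0.01 m and z of washer in the frame of arbor_base between 0.029 and 0.035 m and angle between each of washer, sleeve, retainer's own z axis and vertical below 0.12 rad and z of sleeve in the frame of arbor_base between 0.037 and 0.043 m and horizontal distance between retainer and arbor_base below 0.014 m and z of retainer in the frame of arbor_base between 0.055 and 0.061 m and angle between the y axis of retainer and the x axis of arbor_base, either way round below 0.5 rad and linear speed of each of washer, sleeve, retainer below 0.02 m/s); the robot touches nothing.
It fails at once if more than 25 N of contact on the arbor fixture (contact force between arbor_base and anything else above 25 N).
It fails at once if a bystander moved by more than 30 mm (distance of any of loupe, oiler, driver, tweezers, tin, bottle from where it was at the start of the episode above 0.03 m).
It also fails if it takes over 72 s, if anything falls off the work surface, if the arm or the gripper's body presses on something with over 40 N, if the wrist force passes 120 N, or if a joint passes its speed limit or range.

## Robot

A 7-joint arm with a two-finger parallel gripper is mounted at the origin on a cart in front of the work surface, level with it; the furniture and walls round the work are solid. World frame = base frame: x ahead of the robot, y to its left, z up, the work surface at z = 0. Lengths are in m, angles in rad, forces in N, time in s.
With the tool pointing down it reaches from about 0.425 to 0.925 m from the base axis. Payload 6.8 kg.
Tool frame: the origin (TCP) lies at the very end of the fingers, on their centre line; the grasp point (between the pads) lies bot.grip_point_offset behind it (bot.grip_point_offset is the distance from the TCP to the grasp point, in m); z points along the fingers, y is the line along which they close (so a half turn about z gives the same grasp; the last joint's range is limited). The gripper opens to 85 mm and grips with 20 to 120 N. Pads are 22 mm wide; open, the fingers measure 114 mm over their backs; the gripper's body (76 mm by 85 mm) begins 54 mm behind the grasp point. The pads swing forward as they close: fully open they stand 13 mm farther back than shut.
Start: joints at [1.056, 0.477, 0.022, 1.555, -0.011, 1.109, -0.083], TCP at [0.267, -0.62, 0.231] pointing down, gripper open.
Joint ranges: [-2.96, 2.96], [-0.34, 2.1], [-1.41, 1.46], [0.24, 2.44], [-1.37, 4.51], [0.17, 1.92], [-2.96, 2.96]. Speed limits (rad/s): [2.39, 2.39, 3.14, 3.14, 3.14, 3.14, 3.14].

## Interface

Orientations are given as a unit quaternion [w, x, y, z].
In Python, from station import bot, imaging gives the robot as it stands. The module is installed in compiled form; this text tells all that it offers.
- The arm moves only by the tool carry_out, never from a script. Its argument "targets" is one flat list of numbers, 5 for each row, row after row: the closure in counts, from 0 (fully open) to 255 (shut), then the shift along the world's x, y, z in mm, then the turn about the world's z in degrees. A call has 1 to 20 rows; each row shifts and turns the commanded pose from where the row before left it; what a row does not reach is not made up. A row lasts 1/10 s, in which the tool goes at most 50 mm and 8.59 degrees, less where a joint would pass 70% of its speed; a pose out of reach is approached as far as the arm can. A call is refused whole if a number of a shift passes 50 or a number of a turn 8.59, either way. A call with a gripper value outside its range is refused whole. The fingers move at their own pace and stop on an object; "newtons" is the grip in N (left out, the last holds). Time passes only in rows, so rows that do not move let the fingers close. It gives the time, the measured TCP pose, the force, the opening and the grip force at its end, in the units of the state.
- bot.get_obs(): the state, without advancing time (a new reading comes with each control period).
- imaging.read_camera(name): name is "scene" or "top" or "wrist"; returns a dict with "frame" (400x640x3 uint8, red, green, blue), "fov_y" (degrees; the focal length in pixels is half the picture's height over the tangent of half this angle, whatever the lens; pixels are square), "cx", "cy" (the principal point, pixels), "k1" (the pictures are not rectified: a ray, as slopes to the right and down, at radius r is drawn at 1 + k1 r^2 times it, then the intrinsics apply), "pose" (4x4, takes a point from camera to world coordinates); the wrist camera has in their place "tool_from_camera" (4x4, takes a point from camera to tool coordinates, whose origin is the TCP and whose axes are the flange's). Camera axes: x right, y up, looking along -z (the intrinsics and any distortion apply to the point x, -y, -z); pixel columns grow to the right and rows downward; lengths in m; the calibration is good to about 2 mm. A picture is of the moment at which its call begins: read the wrist's pose just before it. There is no depth.
- bot.hand_in(): hands the job in; it is judged then, once.
The state is a dict: "t": time; "q": joint angles; "joint_vel": joint speeds; "joint_torque": joint torques, N m; "eef_pos": TCP position; "tool_rot": TCP orientation; "contact_force": force on the tool from outside, world axes, zero at the start; "torque": the same for the moment, N m; "gripper_width": opening from 0.0 (shut) to 1.0 (fully open); "grasp_force": force on a finger pad.
Only numpy, scipy, OpenCV 4.12 (cv2) and the standard library are available. Lean on these libraries where they do the work, as an engineer would, in place of code of your own. Each camera call takes 0.05 s, during which the arm holds its last target. There are 200 camera calls.

## Working session

There is one attempt and no reset: what is moved stays moved. The work goes in short steps, Python scripts to look and compute and a tool call to move; the robot and the scene stay as the last step left them, time stands still between calls to the robot, and variables do not carry over. Pictures are saved under pics/ and viewed, at most 10 in all, crops included, and the job is handed in when it is done.

Besides the shell and the picture viewer there is one more tool, called after "Call:" as name(argument=value, ...), one argument or row to a line, values as JSON. carry_out: Moves the arm, as the interface text tells. Its arguments: {"type":"object","properties":{"targets":{"type":"array","items":{"type":"number"}},"newtons":{"type":"number"}},"required":["targets"]}

```bash
mkdir -p pics; cat > h.py <<'E'
import numpy as np, cv2, pickle
from station import bot, imaging
def snap(name, fn):
    o=bot.get_obs(); d=imaging.read_camera(name); d['obs']=o
    pickle.dump(d,open(f'pics/{fn}.pkl','wb')); cv2.imwrite(f'pics/{fn}.png',d['frame'][:,:,::-1]); return d
def load(fn): return pickle.load(open(f'pics/{fn}.pkl','rb'))
def R(q):
    from scipy.spatial.transform import Rotation as S
    return S.from_quat([q[1],q[2],q[3],q[0]]).as_matrix()
def campose(d):
    if 'pose' in d: return np.array(d['pose'])
    T=np.eye(4); T[:3,:3]=R(d['obs']['tool_rot']); T[:3,3]=d['obs']['eef_pos']; return T@np.array(d['tool_from_camera'])
def foc(d): return d['frame'].shape[0]/2/np.tan(np.radians(d['fov_y'])/2)
def ray(d,u,v):
    f=foc(d); K=np.array([[f,0,d['cx']],[0,f,d['cy']],[0,0,1.]])
    x,y=cv2.undistortPoints(np.array([[[u,v]]],float),K,np.array([d['k1'],0,0,0.]))[0,0]
    T=campose(d); w=T[:3,:3]@np.array([x,-y,-1]); return T[:3,3],w
def at_z(d,u,v,z):
    o,w=ray(d,u,v); return o+w*(z-o[2])/w[2]
def proj(d,P):
    T=campose(d); p=np.linalg.inv(T)@np.append(P,1); x,y=p[0]/-p[2],-p[1]/-p[2]; s=1+d['k1']*(x*x+y*y); f=foc(d)
    return d['cx']+f*x*s,d['cy']+f*y*s
def tri(obs):
    A=np.zeros((3,3));b=np.zeros(3)
    for d,u,v in obs:
        o,w=ray(d,u,v); w/=np.linalg.norm(w); M=np.eye(3)-np.outer(w,w); A+=M;b+=M@o
    p=np.linalg.solve(A,b); return p
E
python3 - <<'E'
from h import *
for n in ['scene','top','wrist']:
    d=snap(n,n+'0'); print(n,d['fov_y'],d['cx'],d['cy'],d['k1'],campose(d).round(3).tolist())
print(bot.get_obs(),bot.grip_point_offset)
E
```

```text
scene 45.559243337006826 315.4490229374842 199.89716150441006 0.04601294045264977 [[0.435, 0.458, -0.775, -0.262], [-0.901, 0.228, -0.37, -0.352], [0.007, 0.859, 0.512, 0.566], [0.0, 0.0, 0.0, 1.0]]
top 52.214156788213785 320.20370067878184 207.7138436621316 0.02464439360957095 [[0.004, 0.989, -0.146, 0.377], [-1.0, 0.004, 0.004, 0.025], [0.005, 0.146, 0.989, 1.025], [0.0, 0.0, 0.0, 1.0]]
wrist 62.562363258528215 311.515740163441 200.74830019788737 -0.03337626547237124 [[0.396, 0.869, 0.296, 0.343], [-0.918, 0.375, 0.127, -0.587], [-0.001, -0.322, 0.947, 0.372], [0.0, 0.0, 0.0, 1.0]]
{'t': 0.15, 'q': array([ 1.05589547,  0.47763592,  0.02236312,  1.55618849, -0.01150785,
        1.1092929 , -0.08312078]), 'joint_vel': array([ 0.00035904, -0.00306836,  0.00089463, -0.00250107, -0.00177287,
        0.00148694,  0.0010152 ]), 'joint_torque': array([ 2.44238028e-03, -5.96926796e+01,  1.61005978e+00, -2.81490254e+01,
        1.26554532e-02,  6.53760289e-03,  1.51796911e-05]), 'eef_pos': array([ 0.26689391, -0.61951496,  0.23054728]), 'tool_rot': array([-6.72116388e-04,  9.79387208e-01,  2.01990615e-01, -1.88890939e-04]), 'contact_force': array([-0.01228064, -0.22821415,  0.19480953]), 'torque': array([ 0.00595171, -0.07457485, -0.00492338]), 'grasp_force': 0.0, 'gripper_width': 0.9988470899675242} 0.0187
```

View pics/top0.png

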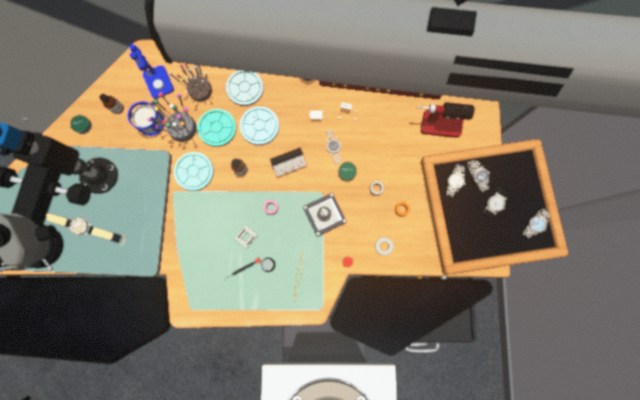

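View pics/scene0.png

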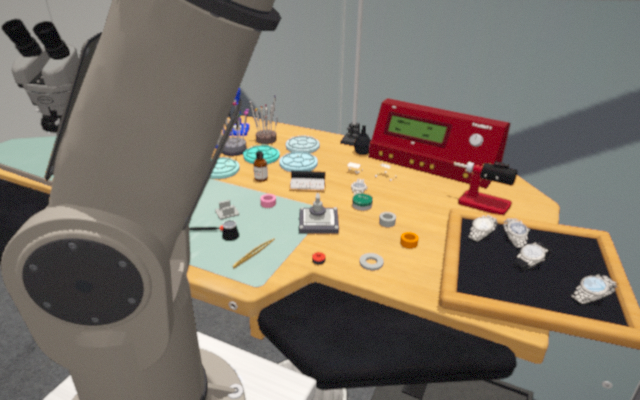

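Top view: arbor (324,213), retainer (246,237), grey sleeve (377,187), washer (385,246), oiler (348,262), tin (347,171) and tweezers (298,275). The scene view has the same things: washer (371,261), sleeve (388,219), retainer (228,210), arbor (318,212).

```bash
python3 - <<'E'
from h import *
t,s=load('top0'),load('scene0')
for n,a,b,z in [('washer',(385,246),(371,261),.008),('sleeve',(377,187),(388,217),.018),('arbor',(323,212),(318,203),.069),('plate',(324.5,214.5),(319,222),.014),('ret',(246,237),(228,211),.02),('oiler',(348,262),(319,257),.015),('tin',(347,171),(362,200),.02),('orange',(402,209),(410,239),.018)]:
    print(n,tri([(t,*a),(s,*b)]).round(4),at_z(t,*a,z).round(4),at_z(s,*b,z).round(4))
im=cv2.resize(t['frame'][160:310,215:420,::-1],None,fx=3.9,fy=3.9,interpolation=cv2.INTER_CUBIC); cv2.imwrite('pics/crop1.png',im)
E
```

```text
washer [ 0.4311 -0.1401  0.0055] [ 0.4314 -0.1407  0.008 ] [ 0.4274 -0.1401  0.008 ]
sleeve [ 0.5795 -0.1226  0.0136] [ 0.5786 -0.1219  0.018 ] [ 0.5729 -0.1246  0.018 ]
arbor [0.5111 0.0126 0.049 ] [0.5076 0.0142 0.069 ] [ 0.4821 -0.0028  0.069 ]
plate [0.5108 0.0088 0.0027] [0.5089 0.0098 0.014 ] [0.4958 0.0008 0.014 ]
ret [0.4534 0.2033 0.0087] [0.4515 0.2028 0.02  ] [0.4395 0.1904 0.02  ]
oiler [ 0.3917 -0.0485  0.0107] [ 0.3915 -0.048   0.015 ] [ 0.3867 -0.051   0.015 ]
tin [ 0.6206 -0.0474  0.014 ] [ 0.619  -0.0466  0.02  ] [ 0.6112 -0.051   0.02  ]
orange [ 0.5245 -0.1858  0.011 ] [ 0.523  -0.1832  0.018 ] [ 0.5154 -0.1889  0.018 ]
```

View pics/crop1.png

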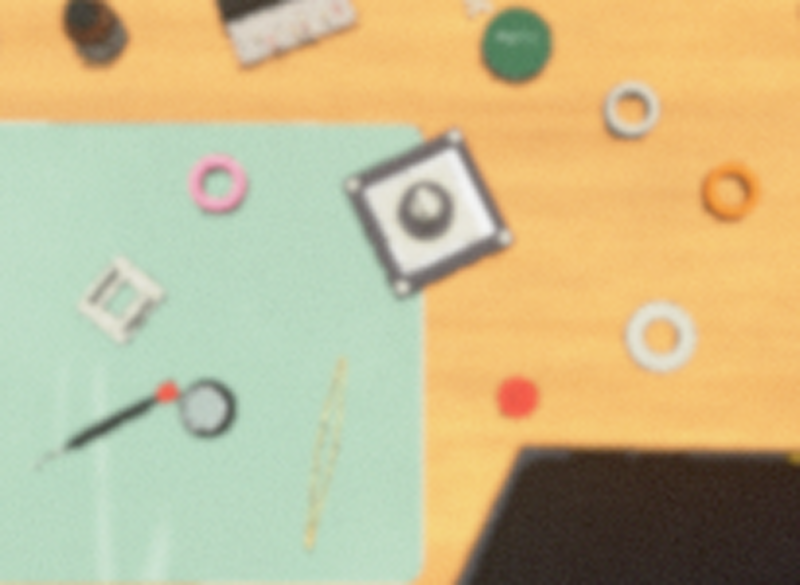

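Call:
carry_out(
  targets=[0,12,35,-2,0,0,12,35,-2,0,0,12,35,-2,0,0,12,35,-2,0,0,12,35,-2,0,0,12,35,-2,0,0,12,35,-2,0,0,12,35,-2,0,0,12,35,-2,0,0,12,35,-2,0,0,12,35,-2,0,0,12,35,-2,0,0,12,35,-2,0,0,8,25,-2,0,0,0,0,0,0,0,0,0,0,0],
)

```text
t: 1.75
eef_pos: [0.431, -0.1397, 0.2032]
tool_rot: [0.0, 0.979, 0.203, -0.0]
contact_force: [0.3, -1.0, 0.1]
gripper_width: 1.0
grasp_force: 0.0
```

```bash
python3 - <<'E'
from h import *
d=snap('wrist','w1'); o=d['obs']; print(o['t'],o['eef_pos'],o['tool_rot'],o['q'][6],campose(d)[:3,3])
for n,p in [('washer',(.431,-.140,.008)),('sleeve',(.579,-.1225,.018)),('arbor',(.508,.012,.069)),('ret',(.452,.203,.02))]: print(n,proj(d,p))
E
```

```text
1.75 [ 0.43095744 -0.13972769  0.20319502] [ 3.41757153e-05  9.79247005e-01  2.02670300e-01 -2.26671948e-04] -1.0405187430623632 [ 0.50742189 -0.10688695  0.34523008]
washer (np.float64(311.3237206108283), np.float64(172.3767619383723))
sleeve (np.float64(359.19431564398604), np.float64(19.544254040150605))
arbor (np.float64(168.02456654276588), np.float64(24.113520055017773))
ret (np.float64(-25.21172330026309), np.float64(10.537061750116862))
```

View pics/w1.png

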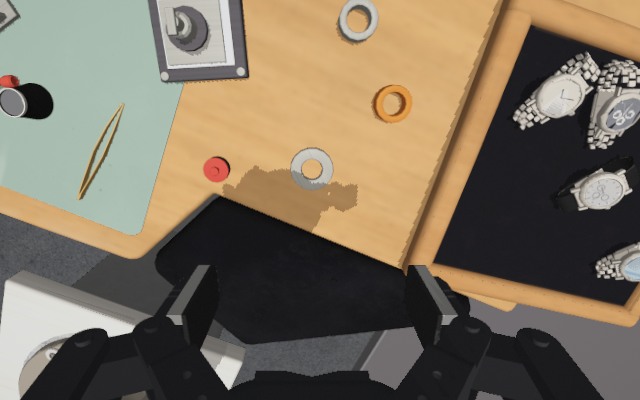

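The wrist view shows the washer at (312,168), sleeve (358,19), arbor (185,30) with its bar near-vertical in the picture, all within a few pixels of the prediction. I'll fit silhouettes.

```bash
cat >> h.py <<'E'
from scipy.optimize import least_squares
def mask(d,u,v,h=40,sat=60,vmin=70):
    g=cv2.cvtColor(d['frame'],cv2.COLOR_RGB2HSV); m=((g[...,1]<sat)&(g[...,2]>vmin)).astype(np.uint8)
    w=np.zeros_like(m); u,v=int(u),int(v); w[max(v-h,0):v+h,max(u-h,0):u+h]=1; m*=w
    c,_=cv2.findContours(m,cv2.RETR_EXTERNAL,cv2.CHAIN_APPROX_NONE); c=max(c,key=cv2.contourArea)
    return c
def hull(d,x,y,z,r,h):
    a=np.linspace(0,2*np.pi,90)[:-1]
    P=[proj(d,(x+r*np.cos(t),y+r*np.sin(t),zz)) for zz in (z,z+h) for t in a]
    return cv2.convexHull(np.array(P,np.float32))
def cen(c): m=cv2.moments(c); return np.array([m['m10'],m['m01']])/m['m00'],m['m00']
def fitcyl(d,u,v,g,z,r,h,**k):
    c=mask(d,u,v,**k); (p,A)=cen(c)
    s=least_squares(lambda q:cen(hull(d,q[0],q[1],z,r,h))[0]-p,g,diff_step=1e-3).x
    return s.round(4),p.round(1),A,cen(hull(d,*s,z,r,h))[1].round(0)
E
python3 - <<'E'
from h import *
d=load('w1'); t=load('top0'); s=load('scene0')
print(fitcyl(d,312,168,(.431,-.14),0,.023,.008,h=35), fitcyl(t,385,246,(.431,-.14),0,.023,.008,h=15,vmin=120),fitcyl(s,371,261,(.431,-.14),0,.023,.008,h=20,vmin=120))
print(fitcyl(d,358,21,(.579,-.1225),0,.018,.018,h=26), fitcyl(t,377,187,(.579,-.1225),0,.018,.018,h=13,vmin=100),fitcyl(s,387,219,(.579,-.1225),0,.018,.018,h=14,vmin=100))
E
```

```text
Traceback (most recent call last):
TypeError: fitcyl() got multiple values for argument 'h'
```

Call:
carry_out(
  targets=[40,0,0,-30,0,60,0,0,-30,0,60,0,0,-30,0,60,0,0,-20,0,60,0,0,0,0,60,0,0,0,0],
)

```text
t: 2.4
eef_pos: [0.4309, -0.1409, 0.0936]
tool_rot: [0.0, 0.98, 0.201, -0.0]
contact_force: [-0.2, 0.4, 0.4]
gripper_width: 0.762
grasp_force: 0.0
```

```bash
python3 - <<'E'
from h import *
d=snap('wrist','w2'); o=d['obs']; print(o['eef_pos'],o['gripper_width'],proj(d,(.431,-.14,.008)),proj(d,o['eef_pos']))
u,v=proj(d,(.431,-.14,.008))
print(fitcyl(d,u,v,(.431,-.14),0,.023,.008,h=75))
cv2.imwrite('pics/w2c.png',d['frame'][:,:,::-1])
E
```

```text
[ 0.43091376 -0.14090084  0.09357823] 0.7620454989169742 (np.float64(309.8950725528322), np.float64(207.5589865129542)) (np.float64(310.81627309820607), np.float64(268.0234765010392))Traceback (most recent call last):
  File "<stdin>", line 4, in <module>
TypeError: fitcyl() got multiple values for argument 'h'
```

View pics/w2.png

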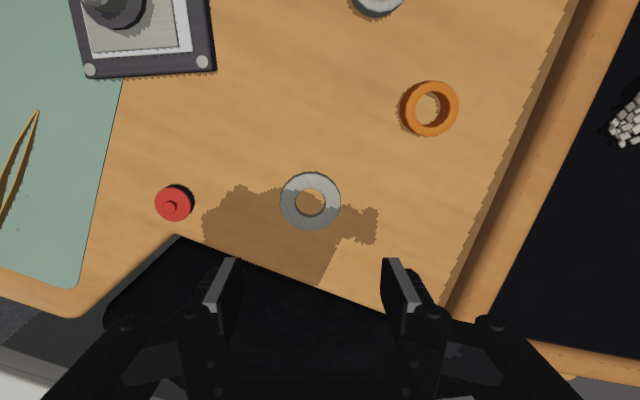

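The washer is at (310,201), in line with the fingers and clear of the oiler at (174,203).

```bash
sed -i 's/def mask(d,u,v,h=40/def mask(d,u,v,win=40/; s/v-h,0):v+h,max(u-h,0):u+h/v-win,0):v+win,max(u-win,0):u+win/' h.py
python3 - <<'E'
from h import *
d=load('w1'); e=load('w2'); t=load('top0'); s=load('scene0')
for I,u,v,w,vm in [(d,312,168,35,60),(e,310,201,40,60),(t,385,246,15,120),(s,371,261,20,120)]: print('w',fitcyl(I,u,v,(.431,-.14),0,.023,.008,win=w,vmin=vm))
for I,u,v,w,vm in [(d,358,21,26,60),(t,377,187,13,100),(s,387,219,14,100)]: print('s',fitcyl(I,u,v,(.579,-.1225),0,.018,.018,win=w,vmin=vm))
E
```

```text
Traceback (most recent call last):
  File "h.py", line 42, in fitcyl
    return s.round(4),p.round(1),A,cen(hull(d,*s,z,r,h))[1].round(0)
                                   ^^^^^^^^^^^^^^^^^^^^^^^^^^^^^^
AttributeError: 'float' object has no attribute 'round'
```

```bash
sed -i 's/\[1\].round(0)/[1]/' h.py
python3 - <<'E'
from h import *
d=load('w1'); e=load('w2'); t=load('top0'); s=load('scene0')
for I,u,v,w,vm in [(d,312,168,35,60),(e,310,201,40,60),(t,385,246,15,120),(s,371,261,20,120)]: print('w',fitcyl(I,u,v,(.431,-.14),0,.023,.008,win=w,vmin=vm))
for I,u,v,w,vm in [(d,358,21,26,60),(t,377,187,13,100),(s,387,219,14,100)]: print('s',fitcyl(I,u,v,(.579,-.1225),0,.018,.018,win=w,vmin=vm))
E
```

```text
w (array([ 0.4339, -0.1389]), array([311.5, 168.5]), 1337.0, 1522.39284192794)
w (array([ 0.4343, -0.1386]), array([309.9, 200.9]), 2704.0, 3064.9556382608134)
w (array([ 0.432 , -0.1389]), array([384.1, 245.9]), 211.0, 278.19916699198075)
w (array([ 0.4329, -0.1384]), array([371., 261.]), 279.5, 369.4222841709852)
s (array([ 0.5794, -0.1218]), array([357.8,  19.7]), 1288.0, 1523.0355485908394)
s (array([ 0.5785, -0.1217]), array([376.5, 187.7]), 115.0, 179.96478729788214)
s (array([ 0.5791, -0.1213]), array([387.1, 218.8]), 172.0, 241.29925262043253)
```

Call:
carry_out(
  targets=[60,3,2,-20,0,80,0,0,-20,0,90,0,0,-20,0,95,0,0,-15,0,95,0,0,-5,0,95,0,0,-3,0,95,0,0,-3,0,95,0,0,-2,0,95,0,0,-2,0,95,0,0,0,0],
  newtons=40,
)

```text
t: 3.45
eef_pos: [0.4342, -0.138, 0.0034]
tool_rot: [0.0, 0.979, 0.202, 0.0]
contact_force: [-0.2, 0.1, -0.1]
gripper_width: 0.625
grasp_force: 0.0
```

Call:
carry_out(
  targets=[95,0,0,-2,0,95,0,0,-2,0,95,0,0,0,0],
)

```text
t: 3.75
eef_pos: [0.4339, -0.1379, -0.0009]
tool_rot: [-0.0, 0.979, 0.202, -0.0]
contact_force: [0.9, 0.2, -0.5]
gripper_width: 0.631
grasp_force: 0.0
```

Call:
carry_out(
  targets=[110,0,0,0,0,120,0,0,0,0,140,0,0,0,0,140,0,0,0,0,140,0,0,0,0],
)

```text
t: 4.25
eef_pos: [0.4341, -0.1379, -0.0002]
tool_rot: [0.0, 0.979, 0.202, 0.0]
contact_force: [-2.4, 0.9, 7.4]
gripper_width: 0.505
grasp_force: 39.5
```

Call:
carry_out(
  targets=[140,0,0,5,0,140,0,0,15,0,140,0,0,30,0,140,0,10,40,0,140,10,20,30,0,140,10,20,0,0,140,10,20,0,0,140,5,10,0,0,140,0,0,0,0,140,0,0,0,0],
)

```text
t: 5.25
eef_pos: [0.4683, -0.0587, 0.1189]
tool_rot: [0.0, 0.979, 0.202, -0.001]
contact_force: [-0.5, -0.4, -0.9]
gripper_width: 0.505
grasp_force: 40.9
```

```bash
python3 - <<'E'
from h import *
d=snap('wrist','w3'); o=d['obs']; print(o['eef_pos'],o['gripper_width'],proj(d,o['eef_pos']),proj(d,(.509,.012,.069)),proj(d,(.509,.01,.014)))
cv2.imwrite('pics/w3b.png',d['frame'][:,:,::-1])
E
```

```text
[ 0.46833064 -0.05866532  0.11891002] 0.5052965742325257 (np.float64(310.81545402777647), np.float64(268.0231872864363)) (np.float64(225.51869868457567), np.float64(122.13767951047159)) (np.float64(246.7149780041206), np.float64(115.95033531197072))
```

View pics/w3.png

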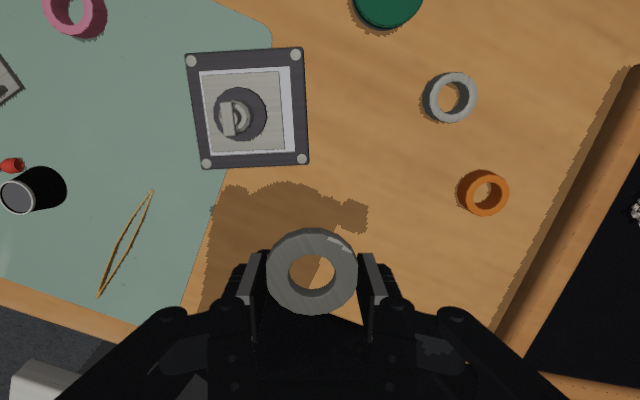

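Bar top is about (228,118), its length near-vertical in the picture; the washer is held level at (312,270). I'll look closer at the arbor.

```bash
python3 - <<'E'
from h import *
d=load('w3'); c=d['frame'][45:170,180:315,::-1]
# plate corner screws: bright spots
g=cv2.cvtColor(d['frame'],cv2.COLOR_RGB2GRAY)
for n,p in [('bl',(.468,0,0))]: pass
cv2.imwrite('pics/crop2.png',cv2.resize(c,None,fx=4.7,fy=4.7,interpolation=cv2.INTER_CUBIC))
E
```

```text
(no output)
```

View pics/crop2.png

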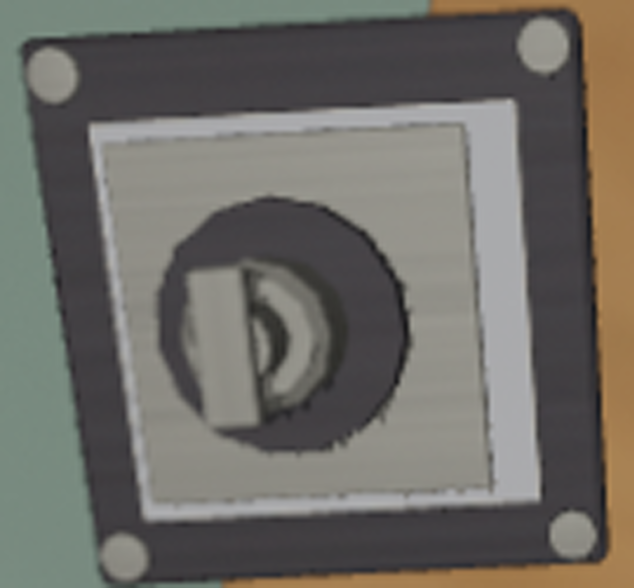

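The crop shows the bar top with corners (188,268), (242,266), (260,427), (205,432); its long axis is near-vertical. The four screws are at (52,75), (543,45), (572,534), (124,556).

```bash
python3 - <<'E'
from h import *
d=load('w3'); t=load('top0')
f=lambda x,y:((x+.5)/4.7-.5+180,(y+.5)/4.7-.5+45)
S=[at_z(d,*f(*p),.015) for p in [(52,75),(543,45),(572,534),(124,556)]]
print(np.round(S,4),'centre',np.mean(S,0).round(4))
for a,b in [(3,0),(2,1)]: v=S[a]-S[b]; print('xdir',np.degrees(np.arctan2(-v[1],-v[0])),np.linalg.norm(v))
for a,b in [(0,1),(3,2)]: v=S[a]-S[b]; print('ydir',np.degrees(np.arctan2(v[1],v[0])),np.linalg.norm(v))
B=[at_z(d,*f(*p),.069) for p in [(188,268),(242,266),(260,427),(205,432)]]
print(np.round(B,4),'bar',np.mean(B,0).round(4)); v=(B[0]+B[1]-B[2]-B[3])/2; print('bar dir',np.degrees(np.arctan2(v[1],v[0])),np.linalg.norm(v))
# seat ellipse extremes (z .036)
E=[at_z(d,*f(*p),.036) for p in [(158,325),(410,325),(284,197),(284,453)]]; print('seat',np.mean(E,0).round(4), np.linalg.norm(E[0]-E[1]),np.linalg.norm(E[2]-E[3]))
# top view: bar bright spot; proj check
print('top proj', proj(t,np.mean(B,0)))
# held washer: fit z via size: TCP-frame
c=mask(d,312,270,win=60,vmin=60); x,y,w,h=cv2.boundingRect(c); print('washer bbox',x,y,w,h)
for z in (.113,.117,.121,.125,.129): print(z,fitcyl(d,312,270,(.468,-.0585),z,.023,.008,win=48,vmin=60), [round(float(q),1) for q in cv2.boundingRect(hull(d,.468,-.0585,z,.023,.008))])
E
```

```text
[[ 0.5293  0.0587  0.015 ]
 [ 0.5615 -0.0066  0.015 ]
 [ 0.4961 -0.0387  0.015 ]
 [ 0.4641  0.0267  0.015 ]] centre [0.5127 0.01   0.015 ]
xdir 26.177503029619896 0.07263320711417151
xdir 26.130823642673583 0.07283240778179549
ydir 116.23237793433361 0.07285150104523401
ydir 116.07564797745269 0.07279224544181574
[[0.5184 0.0187 0.069 ]
 [0.5212 0.0128 0.069 ]
 [0.504  0.0045 0.069 ]
 [0.5007 0.0106 0.069 ]] bar [0.5111 0.0117 0.069 ]
bar dir 25.149139481155206 0.019284096616877893
seat [0.5116 0.0113 0.036 ] 0.03573251953146952 0.03533709218931029
top proj (np.float64(324.0829404926068), np.float64(210.56521897782144))
washer bbox 266 230 92 86
0.113 (array([ 0.4646, -0.0607]), array([311.6, 272.7]), 6073.0, 6586.914639004506) [262.0, 220.0, 96.0, 91.0]
0.117 (array([ 0.4668, -0.0597]), array([311.6, 272.7]), 6073.0, 6969.5965425961185) [261.0, 223.0, 98.0, 93.0]
0.121 (array([ 0.469 , -0.0588]), array([311.6, 272.7]), 6073.0, 7386.633483418962) [260.0, 227.0, 100.0, 94.0]
0.125 (array([ 0.4712, -0.0578]), array([311.6, 272.7]), 6073.0, 7842.433423043694) [259.0, 230.0, 103.0, 97.0]
0.129 (array([ 0.4734, -0.0569]), array([311.6, 272.7]), 6073.0, 8341.709293236025) [257.0, 234.0, 106.0, 99.0]
```

Call:
carry_out(
  targets=[140,10,16,0,1,140,10,16,0,1,140,10,16,0,1,140,9,15,-10,0,140,4,8,-15,0,140,0,0,-10,0,140,0,0,-4,0,140,0,0,-2,0,140,0,0,-2,0,140,0,0,-2,0,140,0,0,-2,0,140,0,0,-2,0,140,0,0,0,0],
)

```text
t: 6.6
eef_pos: [0.512, 0.013, 0.0702]
tool_rot: [0.0, 0.974, 0.227, -0.0]
contact_force: [-0.6, -0.3, -0.1]
gripper_width: 0.503
grasp_force: 40.9
```

Call:
carry_out(
  targets=[140,-0.7,-0.8,0,0,140,0,0,-1.5,0,140,0,0,-1.5,0,140,0,0,-1.5,0,140,0,0,-1.5,0,140,0,0,0,0],
)

```text
t: 7.2
eef_pos: [0.5112, 0.0123, 0.0641]
tool_rot: [-0.0, 0.974, 0.228, -0.0]
contact_force: [0.2, -0.2, -1.0]
gripper_width: 0.51
grasp_force: 40.9
```

Bar passed. Next, down past the shaft top.

Call:
carry_out(
  targets=[140,0,0,-3,0,140,0,0,-3,0,140,0,0,-2,0,140,0,0,-1.5,0,140,0,0,-1.5,0,140,0,0,-1.5,0,140,0,0,0,0],
)

```text
t: 7.9
eef_pos: [0.5113, 0.0123, 0.0516]
tool_rot: [-0.0, 0.974, 0.228, -0.0]
contact_force: [0.1, -0.5, -1.6]
gripper_width: 0.502
grasp_force: 40.9
```

Call:
carry_out(
  targets=[140,0,0,-1.5,0,140,0,0,-1.5,0,140,0,0,-1.5,0,140,0,0,-1.5,0,140,0,0,0,0],
)

```text
t: 8.4
eef_pos: [0.5112, 0.0123, 0.0456]
tool_rot: [-0.0, 0.974, 0.228, -0.0]
contact_force: [0.5, -1.0, -0.7]
gripper_width: 0.507
grasp_force: 40.9
```

Call:
carry_out(
  targets=[140,0,0,-2,0,140,0,0,-2,0,140,0,0,-1.5,0,140,0,0,-1,0,140,0,0,-1,0,140,0,0,-1,0,140,0,0,0,0],
)

```text
t: 9.1
eef_pos: [0.5113, 0.0123, 0.0372]
tool_rot: [-0.0, 0.974, 0.228, -0.0]
contact_force: [-0.4, -0.7, -0.2]
gripper_width: 0.506
grasp_force: 40.9
```

Call:
carry_out(
  targets=[140,0,0,-1,0,115,0,0,0,0,90,0,0,0,0,80,0,0,0,0,80,0,0,0,0,80,0,0,10,0,80,0,0,20,0,80,0,0,30,0,80,0,0,30,0,80,10,-20,0,0,80,10,-20,0,0,80,10,-20,0,0,80,10,-20,0,0,80,0,0,0,0],
)

```text
t: 10.5
eef_pos: [0.5525, -0.0713, 0.1271]
tool_rot: [0.001, 0.974, 0.225, 0.001]
contact_force: [1.1, 0.6, -0.2]
gripper_width: 0.686
grasp_force: 0.0
```

```bash
python3 - <<'E'
from h import *
d=snap('wrist','w4'); o=d['obs']; print(o['t'],o['eef_pos'],o['gripper_width'])
u,v=proj(d,(.579,-.1215,.018)); print(u,v)
print(fitcyl(d,u,v,(.579,-.1215),0,.018,.018,win=50,vmin=60))
u,v=proj(d,(.5113,.0115,.04)); print(u,v)
c=fitcyl(d,u,v,(.5113,.0115),.036,.023,.008,win=45,vmin=60); print(c)
E
```

```text
10.5 [ 0.55249441 -0.07130937  0.1270848 ] 0.6860792533485474
381.3008675170916 196.0781625201153
(array([ 0.5796, -0.122 ]), array([380.5, 192.7]), 1363.0, 1757.168176274281)
186.40585528900309 208.37576954162284
(array([0.5137, 0.0148]), array([182.9, 203.2]), 7077.0, 3177.339764706092)
```

View pics/w4.png

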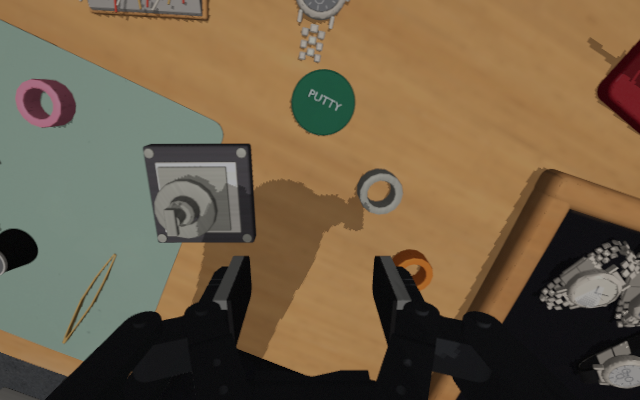

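Washer is on the seat at about (185,207), and the sleeve is at (380,193). Now the sleeve.

Call:
carry_out(
  targets=[80,7,-13,-10,0,80,7,-13,-20,0,80,7,-13,-25,0,85,6,-11.5,-25,0,90,0,0,-20,0,95,0,0,-10,0,95,0,0,-6,0,95,0,0,-4,0,95,0,0,-3,0,95,0,0,0,0],
  newtons=40,
)

```text
t: 11.55
eef_pos: [0.5786, -0.118, 0.0037]
tool_rot: [0.0, 0.974, 0.228, 0.0]
contact_force: [-0.5, -0.5, -0.1]
gripper_width: 0.627
grasp_force: 0.0
```

Call:
carry_out(
  targets=[95,0.9,-3.9,0,0,95,0,0,0,0,115,0,0,0,0,130,0,0,0,0,150,0,0,0,0,170,0,0,0,0,170,0,0,0,0],
)

```text
t: 12.25
eef_pos: [0.5794, -0.1221, 0.0038]
tool_rot: [0.0, 0.974, 0.228, 0.0]
contact_force: [-2.2, -0.2, 5.2]
gripper_width: 0.4
grasp_force: 39.4
```

Call:
carry_out(
  targets=[170,0,0,5,0,170,0,0,15,0,170,0,0,35,0,170,0,5,35,0,170,-8,16,10,0,170,-10,19,0,0,170,-10,19,0,0,170,-10,19,0,0,170,-10,19,0,0,170,-10,18,-2,0,170,-10,18.9,-5,0,170,0,0,-5,0,170,0,0,0,0,170,0,0,0,0],
)

```text
t: 13.65
eef_pos: [0.5115, 0.011, 0.0914]
tool_rot: [0.0, 0.974, 0.227, -0.0]
contact_force: [-0.2, 0.6, 0.6]
gripper_width: 0.399
grasp_force: 39.9
```

```bash
python3 - <<'E'
from h import *
d=snap('wrist','w5'); o=d['obs']; print(o['t'],o['eef_pos'])
P=o['eef_pos']; u,v=proj(d,(P[0],P[1],P[2]+.014)); print(u,v)
g=cv2.cvtColor(d['frame'],cv2.COLOR_RGB2HSV)
c=mask(d,u,v,win=60,sat=60,vmin=90); print(cen(c), cv2.boundingRect(c), cv2.boundingRect(hull(d,P[0],P[1],P[2]-.004,.018,.018)))
cv2.imwrite('pics/crop3.png',cv2.resize(d['frame'][150:350,200:430,::-1],None,fx=2.6,fy=2.6,interpolation=cv2.INTER_CUBIC))
E
```

```text
13.65 [0.51145262 0.01104211 0.09140585]
310.7610516296958 283.96211728104294
(array([330.82194813, 287.26502214]), 527.0) (298, 255, 50, 56) (270, 231, 81, 86)
```

Call:
carry_out(
  targets=[170,-0.2,0.8,-6,0,170,0,0,-6,0,170,0,0,-3,0,170,0,0,-2,0,170,0,0,-2,0,170,0,0,-1.5,0,170,0,0,-1.5,0,170,0,0,-1.5,0,170,0,0,0,0],
)

```text
t: 14.6
eef_pos: [0.511, 0.0126, 0.0677]
tool_rot: [0.0, 0.974, 0.228, -0.0]
contact_force: [-0.0, -1.1, 0.2]
gripper_width: 0.4
grasp_force: 39.9
```

Call:
carry_out(
  targets=[170,0.2,-0.5,-2,0,170,0,0,-2,0,170,0,0,-2,0,170,0,0,-1.5,0,170,0,0,-1.5,0,170,0,0,-1.5,0,170,0,0,-1.5,0,170,0,0,0,0],
)

```text
t: 15.4
eef_pos: [0.5112, 0.0121, 0.0556]
tool_rot: [-0.0, 0.974, 0.228, -0.0]
contact_force: [0.0, 0.4, 0.3]
gripper_width: 0.399
grasp_force: 39.9
```

Call:
carry_out(
  targets=[170,0,0,-1.5,0,170,0,0,-1.5,0,170,0,0,-1.5,0,170,0,0,-1,0,170,0,0,-1,0,170,0,0,0,0],
)

```text
t: 16.0
eef_pos: [0.5113, 0.0121, 0.0492]
tool_rot: [-0.0, 0.974, 0.228, -0.0]
contact_force: [-1.0, -0.6, -1.0]
gripper_width: 0.4
grasp_force: 39.9
```

Call:
carry_out(
  targets=[170,0,0,-1,0,150,0,0,0,0,130,0,0,0,0,110,0,0,0,0,100,0,0,0,0,100,0,0,10,0,100,0,0,20,0,100,0,0,30,0,100,0,0,30,0,100,-8,22,10,0,100,-10,25,0,0,100,-10,25,0,0,100,-10,25,0,0,100,-10,25,0,0,100,-8,18,0,0,100,0,0,0,0,100,0,0,0,0,100,0,0,0,0],
)

```text
t: 17.8
eef_pos: [0.4558, 0.151, 0.1486]
tool_rot: [0.0, 0.974, 0.227, 0.0]
contact_force: [0.4, -1.0, -0.3]
gripper_width: 0.608
grasp_force: 0.0
```

```bash
python3 - <<'E'
from h import *
d=snap('wrist','w6'); o=d['obs']; print(o['t'],o['eef_pos'],o['q'])
u,v=proj(d,(.452,.203,.01)); print(u,v, proj(d,(.5113,.0115,.062)),proj(d,(.5113,.0115,.069)))
E
```

```text
17.8 [0.45581792 0.15095603 0.1485535 ] [-0.10805797  0.29281827 -0.39795917  2.06927705  0.15638778  0.80715765
 -1.71249186]
255.3266146996757 166.1520960628796 (np.float64(507.64956309716774), np.float64(222.279580668093)) (np.float64(512.9148851178466), np.float64(225.89643727609752))
```

View pics/w6.png

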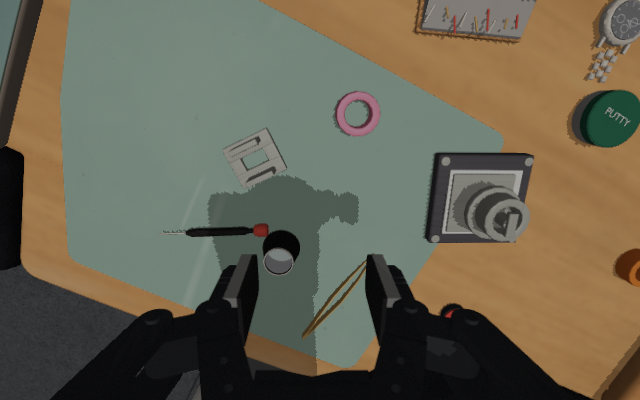

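Washer and sleeve are on the arbor at (505,215). The retainer is at (255,158), ears running lower-left to upper-right (232,152)-(262,138). I'll fit its pose with a rendered silhouette.

```bash
cat >> h.py <<'E'
from scipy.optimize import minimize
def box(x0,x1,y0,y1,z0,z1): return [(x,y,z) for x in(x0,x1) for y in(y0,y1) for z in(z0,z1)]
RET=[box(-22,22,-20,20,0,6),box(-13,13,12,17,6,24),box(-13,13,-17,-12,6,24)]
def rmask(d,x,y,a,z,win,s=4):
    u0,v0=win; m=np.zeros((120*s,120*s),np.uint8); c,sn=np.cos(a),np.sin(a)
    for b in RET:
        P=[proj(d,(x+(c*p-sn*q)/1e3,y+(sn*p+c*q)/1e3,z+r/1e3)) for p,q,r in b]
        cv2.fillConvexPoly(m,cv2.convexHull((((np.array(P)-[u0,v0])+.5)*s).astype(np.int32)),1)
    return cv2.resize(m.astype(np.float32),(120,120),interpolation=cv2.INTER_AREA)
def fitret(d,g,sat=35,z=.001):
    u,v=proj(d,(g[0],g[1],.01)); w=(int(u)-60,int(v)-60)
    hs=cv2.cvtColor(d['frame'],cv2.COLOR_RGB2HSV)[w[1]:w[1]+120,w[0]:w[0]+120]
    m=((hs[...,1]<sat)&(hs[...,2]>60)).astype(np.uint8)
    n,l,st,_=cv2.connectedComponentsWithStats(m); k=1+np.argmin([np.hypot(*(np.mean(np.argwhere(l==i),0)-60)) if st[i,4]>300 else 1e9 for i in range(1,n)])
    c,_=cv2.findContours((l==k).astype(np.uint8),cv2.RETR_EXTERNAL,cv2.CHAIN_APPROX_NONE)
    M=np.zeros_like(m); cv2.drawContours(M,c,-1,1,-1)
    f=lambda q:np.abs(rmask(d,g[0]+q[0]/1e3,g[1]+q[1]/1e3,g[2]+q[2]/50,z,w)-M).sum()
    r=min((minimize(f,q0,method='Nelder-Mead',options=dict(initial_simplex=np.array(q0)+[[0,0,0],[4,0,0],[0,4,0],[0,0,5]])) for q0 in [(0,0,0),(2,-2,3),(-2,2,-3)]),key=lambda r:r.fun)
    q=r.x; return g[0]+q[0]/1e3,g[1]+q[1]/1e3,np.degrees(g[2]+q[2]/50),r.fun,M.sum()
E
python3 - <<'E'
from h import *
d=load('w6')
for s in (25,35): print(fitret(d,(.452,.203,np.radians(-39)),s), fitret(d,(.452,.203,np.radians(51)),s))
print('loupe',at_z(d,283,245,0.001))
E
```

```text
(np.float64(0.45637326108315995), np.float64(0.20652822554753367), np.float64(-37.945079662953795), np.float64(61.75), np.uint64(2314)) (np.float64(0.4564263699074844), np.float64(0.20440361249365155), np.float64(52.47415245265355), np.float64(271.625), np.uint64(2314))
(np.float64(0.46212644676207826), np.float64(0.234860701042369), np.float64(-86.67884621416934), np.float64(7682.25), np.uint64(10299)) (np.float64(0.46576457166189783), np.float64(0.2374405601359731), np.float64(26.916383971345056), np.float64(7624.6875), np.uint64(10299))
loupe [0.38922729 0.14849068 0.001     ]
```

Call:
carry_out(
  targets=[100,0,5,-5,8.27,100,0,5,-5,8.27,100,0,5,-5,8.27,100,0,5,-5,8.27,100,0,5,-5,8.27,100,0,5,-5,8.27,100,0,5,-5,8.27,100,0,5,-5,8.27,100,0,5,-5,8.27,100,0,5,-5,8.27,100,0,5,0,8.27,100,0,0,0,8.27,100,0,0,0,8.27,100,0,0,0,8.27,100,0,0,0,0,100,0,0,0,0],
)

```text
t: 19.45
eef_pos: [0.4556, 0.2063, 0.0982]
tool_rot: [-0.0, 0.327, 0.945, -0.0]
contact_force: [-1.0, 0.6, 0.3]
gripper_width: 0.604
grasp_force: 0.0
```

```bash
python3 - <<'E'
from h import *
d=snap('wrist','w7'); o=d['obs']; print(o['t'],o['eef_pos'],o['q'])
Rm=R(o['tool_rot']); print('tool y',np.degrees(np.arctan2(Rm[1,1],Rm[0,1])), proj(d,(.4564,.2065,.01)))
for s in (20,25,30): print(s,np.round([*map(float,fitret(d,(.4564,.2065,np.radians(-38)),s))],4))
E
```

```text
19.45 [0.45564415 0.20627438 0.09815323] [ 0.10464183  0.49810578 -0.8102433   2.04168013  0.49972289  0.80672932
 -0.09844068]
tool y 51.7784261454411 (np.float64(312.29384849701705), np.float64(206.70223312158723))
20 [ 4.5610e-01  2.0660e-01 -3.8271e+01  1.8300e+02  2.8860e+03]
25 [ 4.56000e-01  2.06800e-01 -3.84678e+01  4.93750e+01  3.02100e+03]
30 [ 4.56000e-01  2.06800e-01 -3.84678e+01  4.91250e+01  3.03200e+03]
```

Call:
carry_out(
  targets=[100,0.5,0.4,-20,0,100,0,0,-25,0,100,0,0,-20,0,100,0,0,-12,0,100,0,0,-6,0,100,0,0,-3,0,100,0,0,-2,0,100,0,0,0,0],
)

```text
t: 20.3
eef_pos: [0.4562, 0.2076, 0.0107]
tool_rot: [0.0, 0.325, 0.946, 0.0]
contact_force: [-0.1, -0.8, 1.1]
gripper_width: 0.609
grasp_force: 0.0
```

Call:
carry_out(
  targets=[110,0,-0.8,0,0,130,0,0,0,0,150,0,0,0,0,170,0,0,0,0,180,0,0,0,0,180,0,0,0,0,180,0,0,0,0],
  newtons=50,
)

```text
t: 21.0
eef_pos: [0.4561, 0.2067, 0.0108]
tool_rot: [0.0, 0.325, 0.946, 0.0]
contact_force: [-0.9, -1.2, 5.8]
gripper_width: 0.385
grasp_force: 50.0
```

Call:
carry_out(
  targets=[180,0,0,5,0,180,0,0,20,0,180,0,0,35,0,180,0,0,30,0,180,5,-17,0,8.02,180,6,-22,0,8.02,180,6,-22,0,8.02,180,6,-22,0,8.02,180,6,-22,0,8.02,180,6,-22,0,8.02,180,6,-22,0,8.02,180,6,-22,0,8.02,180,5,-16,0,0,180,3.2,-7.9,0,0,180,0,0,0,0,180,0,0,0,0],
)

```text
t: 22.6
eef_pos: [0.5108, 0.0126, 0.1005]
tool_rot: [0.0, -0.227, 0.974, 0.0]
contact_force: [-1.3, 1.3, -0.4]
gripper_width: 0.388
grasp_force: 49.8
```

```bash
python3 - <<'E'
from h import *
o=bot.get_obs(); print(o['t'],o['eef_pos'],o['q']); Rm=R(o['tool_rot']); print(np.degrees(np.arctan2(Rm[1,1],Rm[0,1])))
d=snap('wrist','w8'); P=o['eef_pos']
for g in (20,25): print(np.round([*map(float,fitret(d,(P[0],P[1],np.radians(26)),sat=g,z=P[2]-.0098))],4))
E
```

```text
22.6 [0.5108035  0.01263856 0.10050405] [ 0.66738718  0.61713213 -1.05273805  2.00729699  0.68270996  0.92126269
  1.27898915]
116.2716507916161
[5.1620000e-01 6.0000000e-03 2.4524800e+01 5.9813125e+03 8.0840000e+03]
[5.16000e-01 6.00000e-03 2.50608e+01 5.88250e+03 8.39000e+03]
```

Call:
carry_out(
  targets=[180,0.5,-0.8,-8,0,180,0,0,-6,0,180,0,0,-4,0,180,0,0,-2,0,180,0,0,-1.5,0,180,0,0,-1.5,0,180,0,0,-1.5,0,180,0,0,0,0],
)

```text
t: 23.45
eef_pos: [0.5116, 0.011, 0.0758]
tool_rot: [0.0, -0.227, 0.974, 0.0]
contact_force: [-0.3, 0.0, -1.0]
gripper_width: 0.383
grasp_force: 49.8
```

Slot is over the bar without contact. Pressing on gently.

Call:
carry_out(
  targets=[180,-0.2,0.7,-1,0,180,0,0,-1,0,180,0,0,-1,0,180,0,0,-1,0,180,0,0,-1,0,180,0,0,0,0],
)

```text
t: 24.05
eef_pos: [0.5113, 0.0117, 0.0709]
tool_rot: [0.0, -0.227, 0.974, -0.0]
contact_force: [-1.9, 0.5, 3.6]
gripper_width: 0.386
grasp_force: 50.2
```

Call:
carry_out(
  targets=[180,0,0,-0.8,0,180,0,0,-0.8,0,180,0,0,-0.8,0,180,0,0,-0.8,0,180,0,0,0,0],
)

```text
t: 24.55
eef_pos: [0.5114, 0.0117, 0.0676]
tool_rot: [0.0, -0.227, 0.974, 0.0]
contact_force: [-0.6, 0.0, 4.0]
gripper_width: 0.383
grasp_force: 50.4
```

Call:
carry_out(
  targets=[180,0,0,-0.8,0,180,0,0,-0.8,0,180,0,0,-0.4,0,180,0,0,0,0],
)

```text
t: 24.95
eef_pos: [0.5114, 0.0117, 0.0657]
tool_rot: [0.0, -0.227, 0.974, -0.0]
contact_force: [-1.0, -0.6, 5.8]
gripper_width: 0.382
grasp_force: 50.5
```

```bash
python3 - <<'E'
from h import *
o=bot.get_obs(); print(o['contact_force'],o['torque'],o['eef_pos'])
d=snap('wrist','w9'); print(proj(d,(.5113,.0117,.069)))
o=bot.get_obs(); print(o['contact_force'])
cv2.imwrite('pics/w9c.png',cv2.resize(d['frame'][150:350,200:430,::-1],None,fx=2.6,fy=2.6,interpolation=cv2.INTER_CUBIC))
E
```

```text
[-1.02573168 -0.59909035  5.76198047] [-0.11181292  0.39076349  0.01054717] [0.51135824 0.01168991 0.06571846]
(np.float64(312.13470142969544), np.float64(270.59294977157543))
[-1.89402175 -0.14494547  5.91268601]
```

View pics/w9c.png

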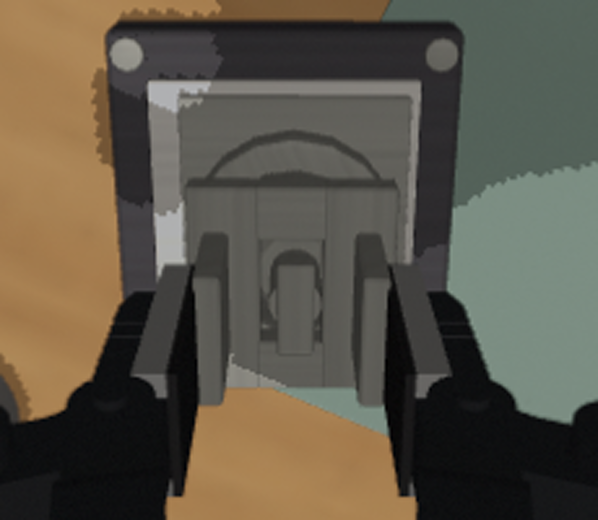

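The bar stands through the slot, centred, with the ears held by the pads. Start the quarter turn.

Call:
carry_out(
  targets=[180,0,0,-0.5,0,180,0,0,0,-5,180,0,0,0,-6,180,0,0,0,-6,180,0,0,0,-6,180,0,0,0,-6,180,0,0,0,0],
)

```text
t: 25.7
eef_pos: [0.5122, 0.012, 0.0657]
tool_rot: [0.001, 0.025, 1.0, 0.0]
contact_force: [-0.9, 0.1, 6.0]
gripper_width: 0.385
grasp_force: 50.6
```

```bash
python3 - <<'E'
from h import *
o=bot.get_obs(); print(o['contact_force'],o['torque'],o['eef_pos'],o['gripper_width'])
E
```

```text
[-0.92953646  0.06636301  6.01141005] [ 0.02981293  0.05097142 -0.06550334] [0.51218482 0.01202653 0.06568371] 0.38473156930710095
```

Call:
carry_out(
  targets=[180,0,0,0,-7,180,0,0,0,-8,180,0,0,0,-8,180,0,0,0,-8,180,0,0,0,-8,180,0,0,0,-8,180,0,0,0,-8,180,0,0,0,-6,180,0,0,0,0,180,0,0,0,0],
)

```text
t: 26.7
eef_pos: [0.5121, 0.0118, 0.0656]
tool_rot: [0.001, 0.528, 0.849, 0.0]
contact_force: [-0.1, -0.7, 5.8]
gripper_width: 0.379
grasp_force: 50.6
```

```bash
python3 - <<'E'
from h import *
o=bot.get_obs(); print(o['contact_force'],o['torque'],o['eef_pos'],o['gripper_width']); Rm=R(o['tool_rot']); print(np.degrees(np.arctan2(Rm[1,1],Rm[0,1])))
E
```

```text
[-0.14998051 -0.6654571   5.84798645] [-0.06094571  0.06859296 -0.12174517] [0.51208675 0.01179354 0.06559902] 0.37897711569625825
26.242971726820617
```

Call:
carry_out(
  targets=[180,0,0,0.6,0,180,0,0,0.6,0,180,0,0,0,0,165,0,0,0,0,145,0,0,0,0,125,0,0,0,0,105,0,0,0,0,95,0,0,0,0,95,0,0,5,0,95,0,0,15,0,95,0,0,25,0,95,0,0,30,0,95,-10,-15,10,0,95,-10,-15,10,0,95,0,0,0,0,95,0,0,0,0],
)

```text
t: 28.3
eef_pos: [0.4917, -0.0183, 0.1622]
tool_rot: [0.001, 0.528, 0.849, 0.0]
contact_force: [-0.1, 0.4, -0.7]
gripper_width: 0.627
grasp_force: 0.0
```

```bash
python3 - <<'E'
from h import *
d=snap('wrist','w10'); o=d['obs']; print(o['t'],o['eef_pos'],o['contact_force'])
c,s=np.cos(np.radians(26.2)),np.sin(np.radians(26.2)); X=np.array([.5113,.0117])
import itertools
hs=cv2.cvtColor(d['frame'],cv2.COLOR_RGB2HSV); m=cv2.cvtColor(d['frame'],cv2.COLOR_RGB2GRAY)
ed=cv2.Canny(m,30,80); dt=cv2.distanceTransform(255-ed,cv2.DIST_L2,5)
ed2=[]
# ear-top edge match score over yaw and retainer height
def score(a,z):
    P=[]
    for y in (12,17,-12,-17):
        for x in np.linspace(-13,13,27): P.append((x,y,24))
    for y in (20,-20):
        for x in np.linspace(-22,22,30): P.append((x,y,6))
    ca,sa=np.cos(a),np.sin(a); t=0
    best=9
    for dx in np.arange(-3,3.1,1):
      for dy in np.arange(-3,3.1,1):
        q=[proj(d,(X[0]+(ca*x-sa*y+dx)/1e3,X[1]+(sa*x+ca*y+dy)/1e3,z+h/1e3)) for x,y,h in P[::4]]
        best=min(best,np.mean([min(dt[int(round(v)),int(round(u))],6) for u,v in q if 0<=u<640 and 0<=v<400]))
    return best
for z in (.056,.058,.060,.063): print(z,[(b,round(float(score(np.radians(26.2+b),z)),2)) for b in (-90,-45,-10,0,45)])
E
```

```text
28.3 [ 0.49169285 -0.01834918  0.16217581] [-0.0570523   0.39015116 -0.6504587 ]
0.056 [(-90, 0.48), (-45, 1.17), (-10, 1.14), (0, 1.08), (45, 1.11)]
0.058 [(-90, 0.55), (-45, 1.2), (-10, 1.19), (0, 1.08), (45, 1.01)]
0.06 [(-90, 0.57), (-45, 1.24), (-10, 1.14), (0, 1.04), (45, 1.05)]
0.063 [(-90, 0.55), (-45, 1.16), (-10, 1.15), (0, 1.1), (45, 0.95)]
```

```bash
python3 -c "
from station import bot
print(bot.hand_in())"
```

```text
the job is handed in; nothing more can be done
None
```

I fitted the washer, sleeve and retainer on the arbor, gave the retainer its quarter turn and handed the job in at about 28 s. The last picture confirms the retainer's turn but was not precise enough to confirm its height, the tool's force readings stayed at 7.4 N or less (fixture limit 25 N), and the hand-in returned no verdict.

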